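# Pack a culture dish and hasp the transport case shut

### The arm

A 6-joint arm with a two-finger parallel gripper is mounted at the origin on the work surface. World frame = base frame: x ahead of the robot, y to its left, z up, the work surface at z = 0. Lengths are in mm, angles in rad, forces in N, time in s.
With the tool pointing down it reaches from about 400 to 925 mm from the base axis. Payload 12.5 kg.
Tool frame: the origin (TCP) lies at the very end of the fingers, on their centre line; the grasp point (between the pads) lies 19 mm behind it (env.tcp_to_grasp is the distance from the TCP to the grasp point, in mm); z points along the fingers, x is the direction in which the jaws open and shut, and the axes are right-handed (so a half turn about z gives the same grasp; the last joint's range is limited). The gripper opens to 95 mm and grips with 3 to 60 N. Pads are 20 mm wide; open, the fingers measure 119 mm over their backs; the gripper's body (75 mm by 180 mm) begins 59 mm behind the grasp point.
Start: joints at [-1.294, 0.491, 1.559, -0, 1.092, -0.106], TCP at [233.473, -579.773, 214.661] pointing down, gripper open.
Joint ranges: [-3.1, 3.1], [-0.84, 2.19], [0.05, 2.79], [-1.13, 4.28], [0.06, 2.93], [-2.69, 2.69]. Speed limits (rad/s): [2.22, 2.22, 2.79, 3.14, 3.14, 3.14].

### API

Orientations are given as [roll, pitch, yaw] about the fixed x, y, z axes, in that order (R = Rz(yaw) Ry(pitch) Rx(roll)).
In Python, from cell import env, vision, job gives the robot as it stands.
- The arm moves only by the shell command python3 -m pendant 'ROWS' [OPENING]. ROWS is JSON, a list of rows, each a list of 4 numbers: the shift along the tool's x, y, z in mm, then the turn about the tool's z in degrees. In form: [[tx, ty, tz, turn], ...]. A call has 1 to 8 rows; each row is the pose to reach, as a shift and turn from the pose measured when the call began, along the tool's axes at that moment; what a row does not reach only later rows make up. A row lasts 1/8 s, in which the tool goes at most 62.5 mm and 10.7 degrees, less where a joint would pass 70% of its speed; a pose out of reach is approached as far as the arm can. A call with a gripper value outside its range is refused whole. OPENING is the closure, from 0 (fully open) to 1 (shut), set as the call begins (- or left out, the last holds). The fingers move at their own pace and stop on an object; the grip force is fixed at half the most. Time passes only in rows, so rows that repeat a pose let the fingers close. It gives the time, the measured TCP pose, the force and the opening at its end, in the units of the state.
- env.state(): the state, without advancing time (a new reading comes with each control period).
- vision.read_camera(name): name is "side" or "top"; returns a dict with "pixels" (420x560x3 uint8, red, green, blue), "intrinsics" (3x3 intrinsics, pixels), "R" (3x3) and "t" (3): a world point X has camera coordinates R X + t. Camera axes: x right, y down, z forward; pixel columns grow to the right and rows downward; lengths in mm; the calibration is good to about 2 mm. A picture is of the moment at which its call begins. There is no depth.
- job.job_done(): hands the job in, once; it reports no verdict.
Trained networks look in a picture, given as the dict that the camera call returned (one of the last four; its "shot" number tells which), for a name from the list of things; names that differ only in an ending like _2 or _b are one class to them, and where a whole thing is asked for, a point or a joint stands for the part that bears it (a point fixed in the world has none). Each returns a list of dicts, best first, with "confidence" (0 to 1); they miss things now and then, are a little off and sometimes report something else, mostly with a low value. They report only what shows in the picture. A call takes as long as a camera call.
- vision.find_in(picture, query): "at" ([x, y, z] in mm, in the coordinates of the camera as it stood for that picture, good to about 4 mm: the middle of the surface that is visible of it).
- vision.regions_of(picture, query): "pixels" (420x560 bool, what is visible of it).
The state is a dict: "t": time; "joints": joint angles; "qvel": joint speeds; "tau": joint torques, N m; "eef_pos": TCP position; "tcp_rot": TCP orientation; "ft_force": force on the tool from outside, world axes, zero at the start; "moment": the same for the moment, N m; "opening": opening from 0.0 (shut) to 1.0 (fully open).
Only numpy, scipy, OpenCV 4.12 (cv2) and the standard library are available. Lean on these libraries where they do the work, as an engineer would, in place of code of your own. Each camera call takes 0.05 s, during which the arm holds its last target.

### The job

Pack the small culture dish for transport: set it down gently (do not drop it) lid up and flat on the black rubber mat, in the compartment of the grey case that has no white cool block, without tipping it over on the way. Then shut the case's lid fully, and after that swing the steel hasp over until it lies flat on the lid with the lid's staple standing through its slot. Leave the cool block in its compartment and everything else on the desk where it is.

Things in the scene. Friction and masses are not known exactly. Their poses are not given: they have to be found in the camera images.
- dish_center (a point): Centre (half-way up, 7.5 mm above its underside) of the small culture dish to be packed: a round, closed, clear plastic dish with red filling, 60 mm diameter, 15 mm high, 30 g, lying on the desk, z axis up out of its lid. The other dish like it is much larger (90 mm). It is the only 60 mm dish.
- dish: The same small dish; origin at the centre of its underside, z up out of its lid.
- case: Grey transport case, fixed, 155 (its x) x 200 (its y) x 60 mm high without lid, walls and floor 5 mm, open on top. Origin: centre of its underside, on the desk. -x side: hasp, facing the robot; +x side: lid hinge. A 4 mm wall along x at y = 0, top 35 mm above the desk, makes two compartments, each 145 (x) x 93 (y) mm, centred at y = +49 and -49 mm.
- lid (a joint): Lid angle, rad: 0 = fully shut, grows as it opens up and away to the case's +x (1.57 upright; starts 1.5 to 1.75; stop at 1.9). Flat panel 155 x 200 x 8 mm. Stiff hinge, stays at any angle; 2 to 4 N at the free edge move it.
- lid_hinge (a point): Middle of the lid's hinge line, which runs along the case's y at case x = +77.5, z = 60 mm: the underside of the lid's hinged edge (shut, the lid spans z = 60 to 68 mm).
- staple (a point): Middle of the top of the lid's catch: a steel staple (loop of 6 mm rod, 22 mm wide in y) on the lid's outer face, in the middle of its width, 130.5 mm from the hinge, 16 mm out of the face (lid shut: at case x = -53, y = 0, top at z = 84 mm).
- hasp (a joint): Hasp angle, rad: 0 = flat on the shut lid, pointing to the case's +x; 1.57 = straight up; starts at 1.75 to 2.15, leaning back off the lid to -x; stop at 2.3. Steel strap 40 mm wide, 4 mm thick, 68 mm long, with a slot 24 x 24 mm centred 38 mm from the hinge that goes over the staple. Stiff hinge, stays at any angle, about 1 N at its end moves it.
- hasp_hinge (a point): Middle of the hasp's hinge line, along the case's y at case x = -91, z = 71 mm, on a bracket 28 mm deep and 56 mm wide (top 60 mm above the desk) in the middle of the case's -x side; two 6 mm hinge cheeks beside the strap rise to z = 75 mm.
- hasp_pull (a point): Middle of the hasp's pull bar: a round bar 8 mm thick, 44 mm long, along the case's y at the strap's free end, 68 mm from the hinge and 7 mm out of the strap on its outer side (upper side when the hasp is shut: then at case x = -23, z = 78 mm).
- mat_top (a point): Centre of the upper face of the black rubber mat, 136 (case x) x 84 (case y) x 6 mm, 150 g, lying loose on the floor of the compartment where the dish goes; its upper face is 11 mm above the desk; axes as the case's.
- coolblock: White hard plastic cool block 136 x 84 x 30 mm, 350 g, filling the other compartment; origin at the centre of its underside. Leave it there.
- bigdish: Large red-filled dish, 90 mm diameter, 16 mm high, a bystander; origin at the centre of its underside.
- sparelid: Empty clear large dish, 92 mm diameter, 10 mm high, a bystander; origin under its centre.
- jar: Specimen jar, 48 mm diameter, 70 mm high, white cap, a bystander; origin under its centre.
- mouse: Computer mouse, 100 x 60 x 33 mm, a bystander; origin under its centre.

How it is judged (in metres and radians):
On the way, in this order (a step that is already met when the one before it is completed fails the run):
1. the small dish lies flat, lid up, on the mat in the case, let go (x of dish_center in the frame of mat_top between -0.05 and 0.05 m and y of dish_center in the frame of mat_top between -0.03 and 0.03 m and z of dish_center in the frame of mat_top between 0.003 and 0.011 m and angle between dish_center's own z axis and vertical below 0.12 rad and contact force between the fingers and dish below 0.05 N), for 0.2 s.
2. the lid is fully shut while the hasp is still off it (value of joint lid below 0.04 rad and value of joint hasp above 0.5 rad), for 0.1 s.
3. the hasp lies flat on the lid, over the staple (value of joint hasp below 0.08 rad and value of joint lid below 0.04 rad), for 0.2 s.
At the end, for the whole second after the job is handed in: The small dish lies flat (within 0.12 rad), lid up and at rest on the mat in the case (centre within 50 mm along and 30 mm across of the mat's centre); mat and cool block are still in their compartments; the lid is shut (within 0.04 rad) and the hasp lies flat over the staple (within 0.08 rad) (all of step 1 and all of step 3 and linear speed of dish below 0.02 m/s and horizontal distance between each of mat_top, coolblock and case below 0.065 m and z of coolblock in the frame of case below 0.02 m); the robot touches nothing.
It fails at once if the dish is tipped more than about 35 degrees (angle between dish_center's own z axis and vertical above 0.6 rad).
It fails at once if the dish is dropped (it falls freely faster than 0.5 m/s, a drop of over 13 mm) (contact force between the fingers and dish below 0.05 N and linear speed of dish above 0.5 m/s).
It fails at once if the hasp is folded down while the lid is not shut (value of joint hasp below 0.8 rad and value of joint lid above 0.15 rad).
It fails at once if the cool block is lifted out of its compartment (z of coolblock in the frame of case above 0.035 m).
It fails at once if the large dish, the empty dish, the jar or the mouse is moved more than 30 mm (distance of any of bigdish, sparelid, jar, mouse from where it was at the start of the episode above 0.03 m).
It also fails if it takes over 67 s, if anything falls off the work surface, if the arm or the gripper's body presses on something with over 40 N, if the wrist force passes 120 N, or if a joint passes its speed limit or range.

## Working session

There is one attempt and no reset: what is moved stays moved. The work goes in short steps, Python scripts to look and compute and a shell command to move; the robot and the scene stay as the last step left them, time stands still between calls to the robot, and variables do not carry over. Pictures are saved under pics/ and viewed, and the job is handed in when it is done.

```bash
ls; mkdir -p pics
cat > h.py <<'E'
import numpy as np,cv2
from cell import env,vision,job
def shot(n,fn):
    p=vision.read_camera(n); cv2.imwrite('pics/'+fn,p['pixels'][:,:,::-1]); return p
def toworld(p,c): return np.array(p['R']).T@(np.array(c)-np.array(p['t']))
def proj(p,X):
    c=np.array(p['R'])@np.array(X)+np.array(p['t']); q=np.array(p['intrinsics'])@c; return q[:2]/q[2]
def ray(p,uv,z):
    R=np.array(p['R']);t=np.array(p['t']);C=-R.T@t
    d=R.T@np.linalg.inv(np.array(p['intrinsics']))@np.array([uv[0],uv[1],1.]); return C+d*(z-C[2])/d[2]
E
python3 - <<'E'
from h import *
np.set_printoptions(precision=1,suppress=True)
s=env.state(); print(s)
for n in ['top','side']:
    p=shot(n,n+'0.png'); print(n,'C',-np.array(p['R']).T@np.array(p['t']))
    for q in ['dish','case','lid','staple','hasp','hasp_pull','mat_top','coolblock','bigdish','sparelid','jar','mouse']:
        try: print(q,[(toworld(p,d['at']),round(d['confidence'],2)) for d in vision.find_in(p,q)[:2]])
        except Exception as e: print(q,e)
E
```

```text
pics
{'t': 0.0, 'joints': array([-1.3,  0.5,  1.6, -0. ,  1.1, -0.1]), 'qvel': array([ 0.,  0.,  0.,  0., -0., -0.]), 'tau': array([  0. , -61.3, -25.8,   0.1,   0. ,  -0. ]), 'eef_pos': array([ 233.4, -579.5,  214. ]), 'tcp_rot': array([-3.1,  0. , -1.2]), 'ft_force': array([-0.1,  0. ,  0.6]), 'moment': array([ 0., -0., -0.]), 'opening': 0.9991919927197054}
top C [ 422.3  -66.7 1387.5]
dish [(array([ 620.6, -319.1,   13.5]), 0.67)]
case [(array([654.2,  79.3,  66.3]), 0.66)]
lid [(array([657. ,  73.6, 182.2]), 0.65)]
staple [(array([656.2,  72.1, 184.5]), 0.9)]
hasp [(array([472. ,  80.6, 118. ]), 0.72), (array([661.6,  74.5, 179.4]), 0.22)]
hasp_pull [(array([473.2,  80.5, 123.4]), 0.72), (array([658.6,  73.8, 182.7]), 0.38)]
mat_top [(array([587.4, 125.3,  14.6]), 0.88)]
coolblock [(array([319.7, 277. ,  30.6]), 0.61), (array([581.2,  24.3,  36.2]), 0.6)]
bigdish [(array([ 463.7, -229.7,   16.7]), 0.86), (array([ 751. , -209.2,   68.8]), 0.51)]
sparelid [(array([ 412.8, -417.4,   14.5]), 0.57)]
jar [(array([ 752.4, -206.5,   68. ]), 0.68)]
mouse [(array([321.6, 279.8,  31.1]), 0.88), (array([582.5,  26. ,  35.9]), 0.71)]
side C [ 55.9 850.8 817.7]
dish [(array([ 623.1, -314.4,   18.9]), 0.79)]
case [(array([657.1,  99.5,  60.5]), 0.66), (array([594.2,  37.3,  36.8]), 0.16)]
lid [(array([655.2,  90.4, 147.4]), 0.82)]
staple [(array([663.4,  89.9, 149.5]), 0.73), (array([ 623.5, -313.4,   13.5]), 0.49)]
hasp [(array([ 743.3, -197.1,   44.9]), 0.73), (array([473.2,  90.9, 130.1]), 0.61)]
hasp_pull [(array([465.9,  87.6, 128.1]), 0.56)]
mat_top [(array([597. , 114.5,  10.5]), 0.97)]
coolblock [(array([592.8,  38.1,  37. ]), 0.88)]
bigdish [(array([ 463.4, -220.4,   22. ]), 0.61)]
sparelid [(array([ 411.2, -407.3,   12.9]), 0.97)]
jar [(array([ 744.7, -200.3,   43.7]), 0.81)]
mouse [(array([312.7, 299.1,  31.6]), 0.63)]
```

View pics/top0.png

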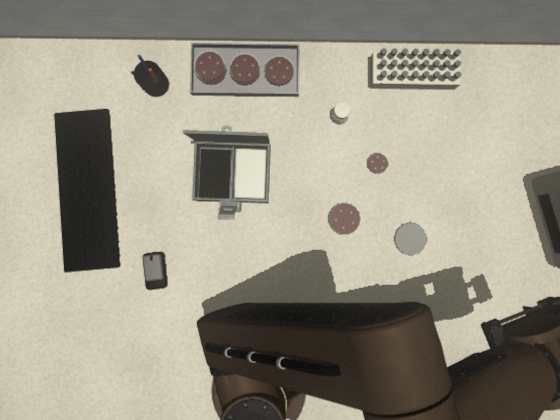

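View pics/side0.png

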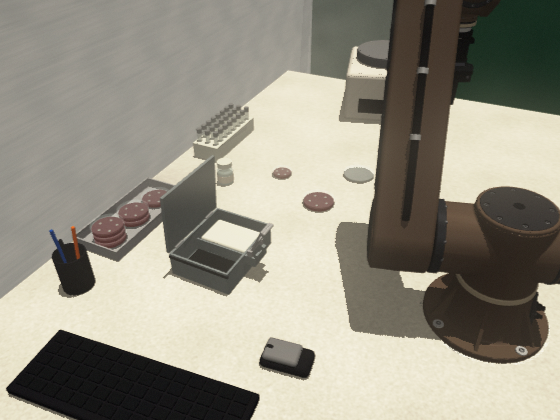

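Run:
```python
from h import *
np.set_printoptions(precision=1,suppress=True)
p=shot('top','t1.png');q=shot('side','s1.png')
a=cv2.resize(p['pixels'][115:225,175:290],None,fx=5,fy=5,interpolation=cv2.INTER_CUBIC);cv2.imwrite('pics/t1c.png',a[:,:,::-1])
a=cv2.resize(q['pixels'][150:295,155:285],None,fx=4,fy=4,interpolation=cv2.INTER_CUBIC);cv2.imwrite('pics/s1c.png',a[:,:,::-1])
for n,pp in(('top',p),('side',q)):
  for nm,z in (('dish',7.5),('mat_top',11),('coolblock',35)):
    for r in vision.regions_of(pp,nm)[:2]:
        m=r['pixels'].astype(np.uint8); cs,_=cv2.findContours(m,0,2); c=max(cs,key=cv2.contourArea)
        rc=cv2.minAreaRect(c); ys,xs=np.nonzero(m)
        print(n,nm,round(r['confidence'],2),m.sum(),'cent',ray(pp,(xs.mean(),ys.mean()),z),'rect',[ray(pp,u,z) for u in cv2.boxPoints(rc)] if n=='top' else '')
```

```text
top dish 0.92 366 cent [ 622.  -324.7    7.5] rect [array([ 649.4, -295.7,    7.5]), array([ 650.1, -354.1,    7.5]), array([ 594.2, -354.1,    7.5]), array([ 593.5, -295.8,    7.5])]
top mat_top 0.9 1526 cent [585.2 128.5  11. ] rect [array([517.1, 174.1,  11. ]), array([657.1, 170.6,  11. ]), array([654. ,  83.9,  11. ]), array([514.1,  87.9,  11. ])]
top coolblock 0.92 1559 cent [583.9  28.2  35. ] rect [array([517.1,  72.2,  35. ]), array([654. ,  69.4,  35. ]), array([651.8, -15.5,  35. ]), array([514.9, -12.2,  35. ])]
top coolblock 0.53 811 cent [ 465.3 -228.1   35. ] rect [array([ 462.3, -168.6,   35. ]), array([ 523.9, -229.1,   35. ]), array([ 466.4, -287.5,   35. ]), array([ 405., -227.,   35.])]
side dish 0.75 264 cent [ 624.6 -327.9    7.5] rect 
side mat_top 0.87 509 cent [599.7 108.3  11. ] rect 
side mat_top 0.2 232 cent [ 622.6 -320.9   11. ] rect 
side coolblock 0.68 1082 cent [590.8  33.3  35. ] rect 
side coolblock 0.6 397 cent [ 757.  -217.9   35. ] rect
```

View pics/t1c.png

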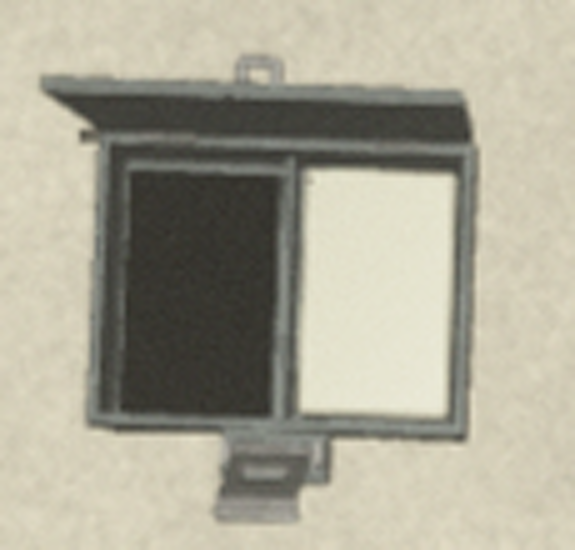

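View pics/s1c.png

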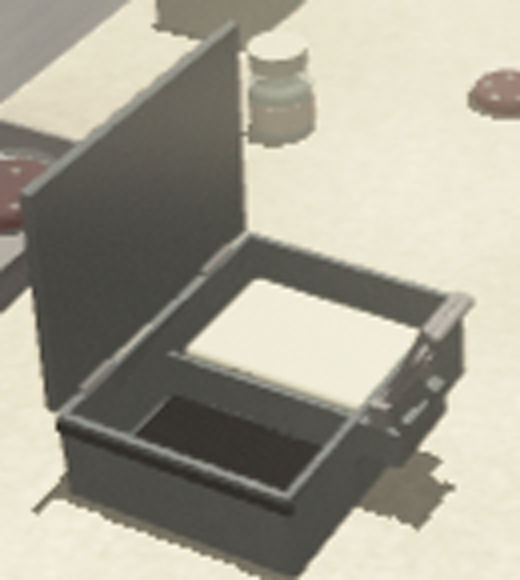

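```bash
cat > fit.py <<'E'
from h import *
from scipy.optimize import least_squares
np.set_printoptions(precision=2,suppress=True)
p=shot('top','t2.png');q=shot('side','s2.png')
W=lambda P,x:np.array([x[0]+P[0]*np.cos(x[2])-P[1]*np.sin(x[2]),x[1]+P[0]*np.sin(x[2])+P[1]*np.cos(x[2]),P[2]])
T=[((-77.5,100,60),(90,424)),((-77.5,-100,60),(466,438)),((77.5,-100,60),(475,147)),((77.5,100,60),(100,135)),
 ((-72.5,2,35),(275,416)),((-72.5,-2,35),(296,416))]
S=[((77.5,100,60),(60,420)),((77.5,-100,60),(250,235)),((-77.5,100,60),(292,503))]
T=[(a,((u+.5)/5-.5+175,(v+.5)/5-.5+115)) for a,(u,v) in T]
S=[(a,((u+.5)/4-.5+155,(v+.5)/4-.5+150)) for a,(u,v) in S]
def f(x,t=1,s=1): return np.concatenate([proj(p,W(a,x))-u for a,u in T]*t+[proj(q,W(a,x))-u for a,u in S]*s)
for t,s in((1,0),(0,1),(1,1)):
    r=least_squares(f,[583,79,-.02],x_scale=[1,1,.01],args=(t,s)); print(t,s,r.x,np.degrees(r.x[2])); print(r.fun.reshape(-1,2).round(1).tolist())
E
python3 fit.py
```

```text
1 0 [587.4   77.27  -0.02] -0.995747156086767
[[0.0, -0.4], [0.1, -0.9], [0.2, -0.6], [0.3, -0.4], [1.0, 1.1], [-1.7, 1.2]]
0 1 [585.81  79.98  -0.02] -1.0921430515445834
[[-0.2, -0.2], [-0.0, -0.3], [0.2, 0.3]]
1 1 [587.15  77.93  -0.02] -0.9245259775730205
[[-0.2, -0.2], [-0.1, -0.9], [-0.1, -0.5], [0.1, -0.3], [0.8, 1.2], [-1.9, 1.2], [-0.1, -0.8], [-0.2, -0.8], [0.3, -0.5]]
```

```bash
cat > d.py <<'E'
import sys
from h import *
from scipy.spatial.transform import Rotation as Ro
np.set_printoptions(precision=2,suppress=True)
s=env.state(); R=Ro.from_euler('xyz',s['tcp_rot']).as_matrix()
x,y,z,yaw=map(float,sys.argv[1:5])
turn=-np.degrees(yaw-s['tcp_rot'][2]); 
d=R.T@(np.array([x,y,z])-s['eef_pos'])
print('t',s['t'],'pos',s['eef_pos'],'rpy',s['tcp_rot'],'J',s['joints'],'open',round(s['opening'],3)); print('delta',d,'turn',(turn+180)%360-180)
E
python3 d.py 622.5 -325 100 -1.589
```

```text
t 1.8 pos [ 233.47 -579.79  214.66] rpy [ 3.14 -0.   -1.19] J [-1.29  0.49  1.56 -0.    1.09 -0.11] open 1.0
delta [ -91.05 -456.04  114.64] turn 22.975907886625862
```

```bash
python3 -m pendant '[[-11,-57,5,3],[-23,-114,10,6],[-34,-171,15,9],[-46,-228,20,12],[-57,-285,40,15],[-68,-342,70,18],[-80,-399,95,21],[-91,-456,115,23]]' 0; python3 d.py 622.5 -325 60 -1.589
```

```text
t: 2.8
eef_pos: [621.7, -325.2, 99.5]
tcp_rot: [3.141, 0.0, -1.591]
ft_force: [0.0, -0.4, 1.0]
opening: 1.002
t 2.8 pos [ 621.73 -325.18   99.48] rpy [ 3.14  0.   -1.59] J [-0.58  0.71  1.46 -0.    0.97  1.02] open 1.002
delta [-0.19 -0.78 39.48] turn -0.11477208124549065
```

```bash
python3 -m pendant '[[0,-1,20,0],[0,-1,40,0],[0,-1,50,0],[0,-1,50,0]]' 0
python3 - <<'E'
from h import *
p=shot('top','t3.png');q=shot('side','s3.png')
a=cv2.resize(p['pixels'][100:240,300:460],None,fx=4,fy=4,interpolation=cv2.INTER_CUBIC)
b=cv2.resize(q['pixels'][80:220,210:370],None,fx=4,fy=4,interpolation=cv2.INTER_CUBIC)
cv2.imwrite('pics/ts3.png',cv2.resize(np.hstack([a,b])[:,:,::-1],(800,350)))
cv2.imwrite('pics/s3c.png',b[:,:,::-1])
for n,pp in (('t',p),('s',q)):
  print(n,[ (toworld(pp,d['at']).round(1),round(d['confidence'],2)) for d in vision.find_in(pp,'dish')])
E
```

```text
t: 3.3
eef_pos: [621.8, -326.1, 49.1]
tcp_rot: [3.14, 0.001, -1.592]
ft_force: [0.0, 1.0, -0.0]
opening: 0.998
t [(array([597.8,  37.3,  37.3]), 0.58)]
s [(array([ 621.6, -313.6,   14.4]), 0.81)]
```

View pics/ts3.png

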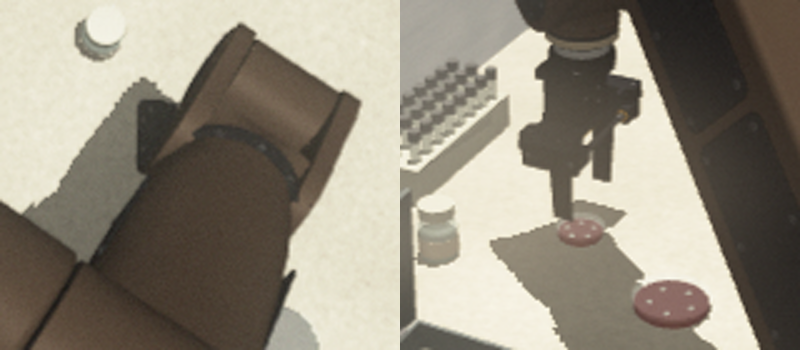

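View pics/s3c.png

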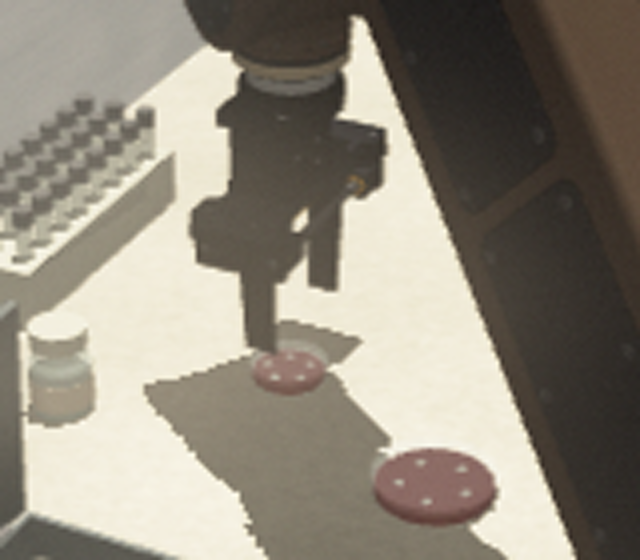

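```bash
python3 -m pendant '[[-1,0,25,0],[-2,0,42,0],[-2,0,46,0],[-2,0,46,0]]' 0; python3 -m pendant '[[0,0,0,0],[0,0,0,0],[0,0,0,0],[0,0,0,0],[0,0,0,0],[0,0,0,0]]' 1
```

```text
t: 4.0
eef_pos: [623.0, -323.9, 4.6]
tcp_rot: [-3.141, -0.001, -1.592]
ft_force: [0.3, -0.0, 1.2]
opening: 1.0
t: 4.75
eef_pos: [623.0, -324.0, 4.7]
tcp_rot: [-3.141, -0.001, -1.592]
ft_force: [0.1, 0.1, 2.9]
opening: 0.621
```

```bash
python3 -m pendant '[[0,0,-5,0],[0,0,-30,0],[0,0,-80,0],[0,0,-130,0],[0,0,-160,0],[0,0,-160,0]]' 1;  python3 d.py 569.8 127.6 165 -1.588
```

```text
t: 5.5
eef_pos: [623.6, -324.3, 167.5]
tcp_rot: [-3.137, -0.003, -1.592]
ft_force: [-0.0, -0.7, -0.6]
opening: 0.622
t 5.5 pos [ 623.58 -324.31  167.5 ] rpy [-3.14 -0.   -1.59] J [-0.57  0.64  1.4  -0.    1.09  1.02] open 0.622
delta [-450.7    63.19    0.76] turn -0.20841833467611082
```

```bash
python3 -m pendant '[[-30,12,0,0],[-80,30,0,0],[-135,50,0,0],[-190,63,0,0],[-245,63,0,0],[-300,63,0,0],[-355,63,0,0],[-405,63,0,0]]' 1;python3 -m pendant '[[-30,0,0,0],[-45,0,0,0],[-46,0,0,0],[-46,0,0,0]]' 1;  python3 d.py 569.8 127.6 165 -1.588
python3 - <<'E'
from h import *
p=shot('top','t4.png');q=shot('side','s4.png')
a=cv2.resize(p['pixels'][90:230,160:320],None,fx=5,fy=5,interpolation=cv2.INTER_CUBIC)[:600]
b=cv2.resize(q['pixels'][60:300,130:390],None,fx=2.5,fy=2.5,interpolation=cv2.INTER_CUBIC)
cv2.imwrite('pics/t4c.png',a[:,:,::-1])
cv2.imwrite('pics/s4c.png',b[:,:,::-1])
E
```

```text
t: 6.5
eef_pos: [568.2, 83.8, 164.4]
tcp_rot: [-3.139, -0.003, -1.591]
ft_force: [-0.4, -0.5, -0.4]
opening: 0.623
t: 7.0
eef_pos: [569.1, 128.8, 164.0]
tcp_rot: [-3.139, -0.003, -1.592]
ft_force: [0.1, 0.2, 0.0]
opening: 0.62
t 7.0 pos [569.14 128.79 164.03] rpy [-3.14 -0.   -1.59] J [ 0.11  0.49  1.72 -0.    0.93  1.71] open 0.62
delta [ 1.18 -0.68 -0.96] turn -0.23325445098589626
```

View pics/t4c.png

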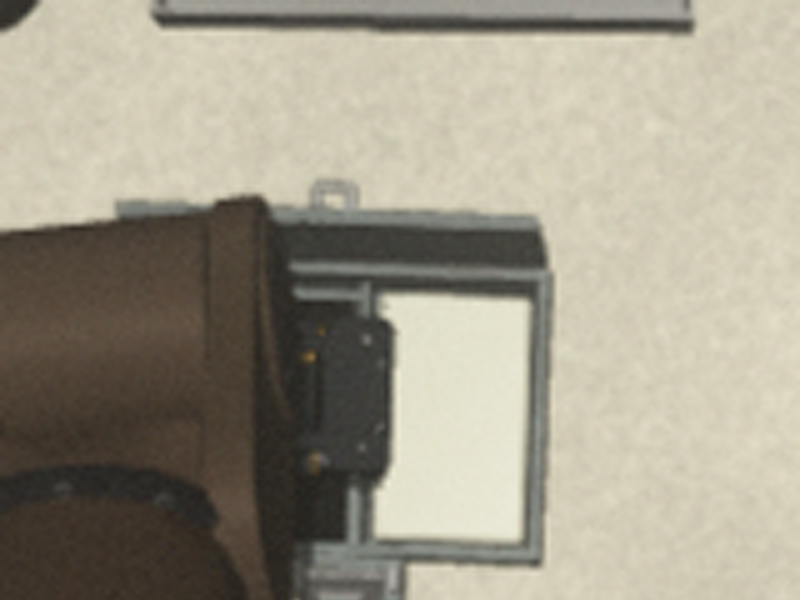

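View pics/s4c.png

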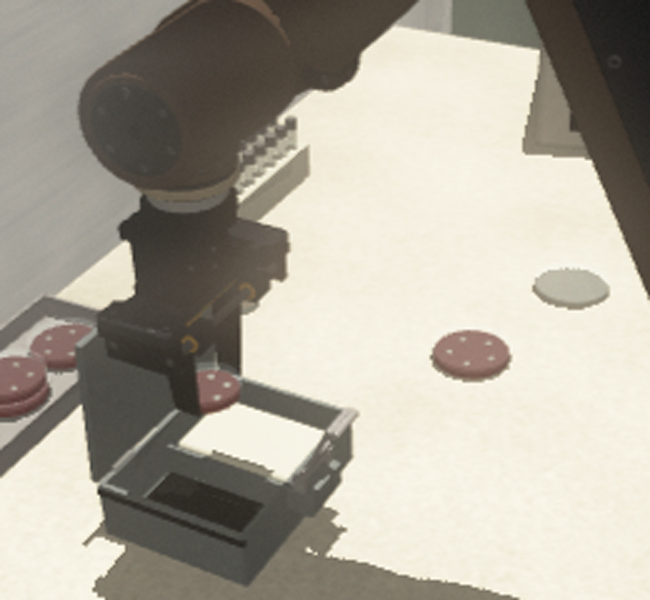

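```bash
python3 -m pendant '[[1,0,30,0],[1,0,60,0],[1,0,84,0],[1,0,86,0],[1,0,86,0]]' 1
python3 - <<'E'
from h import *
np.set_printoptions(precision=1,suppress=True)
p=shot('top','t5.png');q=shot('side','s5.png')
a=cv2.resize(p['pixels'][125:225,175:295],None,fx=6,fy=6,interpolation=cv2.INTER_CUBIC)
b=cv2.resize(q['pixels'][150:290,140:300],None,fx=4,fy=4,interpolation=cv2.INTER_CUBIC)
s=env.state();e=s['eef_pos'];print(e)
for nm,y in(('near',1),('far',-1)):
  for dx in(-10,10):
   for o in (30,42):
    u=proj(q,[e[0]+dx,e[1]+y*o,e[2]]); print(nm,dx,o,(u-[140,150]+.5)*4)
    cv2.circle(b,tuple(int(v) for v in ((u-[140,150]+.5)*4)),3,(0,255,0),-1)
for z in(78,110,150):
   print('body edge',z,(proj(p,[e[0],e[1]-90,e[2]+z])-[175,125]+.5)*6)
cv2.imwrite('pics/t5c.png',a[:,:,::-1])
cv2.imwrite('pics/s5c.png',b[:,:,::-1])
E
```

```text
t: 7.72
eef_pos: [569.9, 126.9, 78.9]
tcp_rot: [-3.138, -0.003, -1.593]
ft_force: [-0.6, -0.4, -1.1]
opening: 0.623
[570.  127.2  79.4]
near -10 30 [295.1 424.4]
near -10 42 [283.5 437.6]
near 10 30 [264.3 414.2]
near 10 42 [252.5 427.1]
far -10 30 [350.7 361.6]
far -10 42 [361.4 349.6]
far 10 30 [320.7 352.1]
far 10 42 [331.5 340.3]
body edge 78 [412.5 293.6]
body edge 110 [405.9 284. ]
body edge 150 [397.2 271.2]
```

View pics/t5c.png

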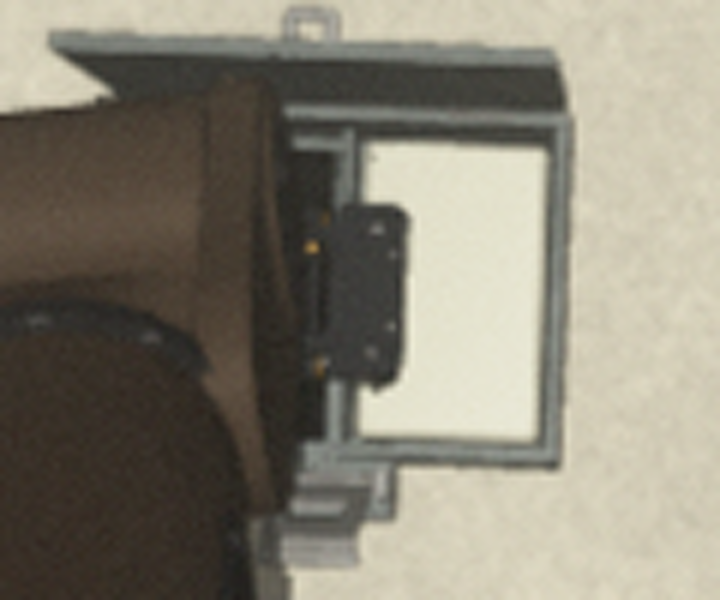

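View pics/s5c.png

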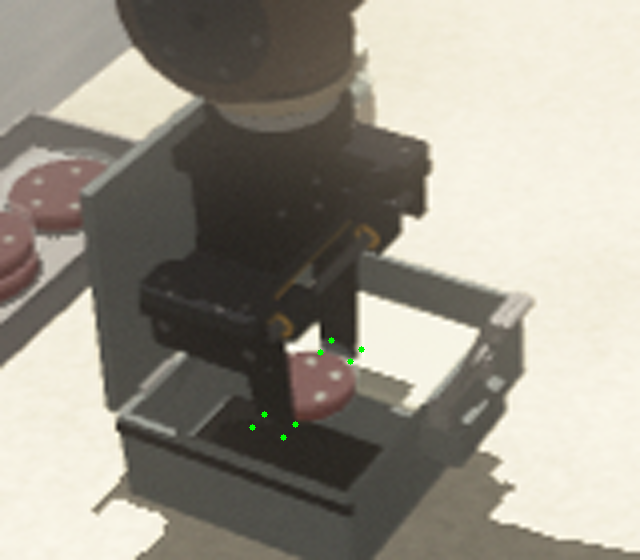

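```bash
python3 -m pendant '[[-1,0,15,0],[-1,0,30,0],[-1,0,42,0],[-1,0,50,0],[-1,0,56,0],[-1,0,58,0],[-1,0,58,0],[-1,0,58,0]]' 1; python3 -c "
from cell import env;print(env.state()['eef_pos'],env.state()['ft_force'],env.state()['moment'],env.state()['tcp_rot'])"
```

```text
t: 8.82
eef_pos: [570.4, 128.1, 21.7]
tcp_rot: [-3.137, -0.003, -1.593]
ft_force: [0.1, -0.0, -1.3]
opening: 0.623
[570.43475594 128.05001985  21.68410455] [ 0.14947486 -0.04065745 -1.25351079] [0.0653268  0.04317987 0.02492162] [-3.13667162e+00 -3.07821117e-03 -1.59289536e+00]
```

```bash
python3 -m pendant '[[0,0,2,0],[0,0,4,0],[0,0,5,0],[0,0,5.5,0],[0,0,5.5,0]]' 1; python3 -c "
from cell import env;print(env.state()['eef_pos'],env.state()['ft_force'],env.state()['moment'],env.state()['tcp_rot'])"
```

```text
t: 9.45
eef_pos: [570.5, 128.0, 16.1]
tcp_rot: [-3.137, -0.003, -1.593]
ft_force: [0.5, 0.6, 0.0]
opening: 0.623
[570.45056997 128.03700817  16.13403438] [0.52394583 0.57614507 0.03707025] [0.04285536 0.00435816 0.02325346] [-3.13674156e+00 -3.09990088e-03 -1.59284645e+00]
```

```bash
python3 -m pendant '[[0,0,0.5,0],[0,0,1,0],[0,0,1.3,0],[0,0,1.3,0]]' 1; python3 -c "
from cell import env;print(env.state()['eef_pos'],env.state()['ft_force'],env.state()['moment'],env.state()['tcp_rot'])"
```

```text
t: 9.95
eef_pos: [570.6, 128.0, 15.7]
tcp_rot: [-3.136, -0.003, -1.593]
ft_force: [-3.4, -1.0, 9.8]
opening: 0.623
[570.58470536 128.00300618  15.67940758] [-3.35901294 -0.9561273   9.76156293] [0.0637053  0.57474333 0.02798583] [-3.13605552e+00 -3.00241477e-03 -1.59293048e+00]
```

```bash
python3 -m pendant '[[0,0,-0.5,0],[0,0,-0.5,0],[0,0,-0.5,0],[0,0,-0.5,0]]' 0.32; python3 -c "
from cell import env;print(env.state()['eef_pos'],env.state()['ft_force'],env.state()['opening'])"
```

```text
t: 10.45
eef_pos: [570.5, 128.0, 16.1]
tcp_rot: [-3.136, -0.003, -1.593]
ft_force: [0.2, -0.2, 0.8]
opening: 0.68
[570.53882544 128.03617715  16.05803107] [ 0.18709545 -0.24190546  0.80598557] 0.6797091728920062
```

Released with no side forces. Straight up slowly.

```bash
python3 -m pendant '[[0,0,-3,0],[0,0,-8,0],[0,0,-20,0],[0,0,-40,0],[0,0,-70,0],[0,0,-110,0],[0,0,-140,0],[0,0,-140,0]]' 0.32
python3 - <<'E'
from h import *
q=shot('side','s6.png')
b=cv2.resize(q['pixels'][130:300,130:320],None,fx=4,fy=4,interpolation=cv2.INTER_CUBIC)[:600]
cv2.imwrite('pics/s6c.png',b[:,:,::-1])
E
```

```text
t: 11.45
eef_pos: [570.6, 128.6, 159.0]
tcp_rot: [-3.131, -0.002, -1.593]
ft_force: [-0.4, 0.6, -0.7]
opening: 0.68
```

View pics/s6c.png

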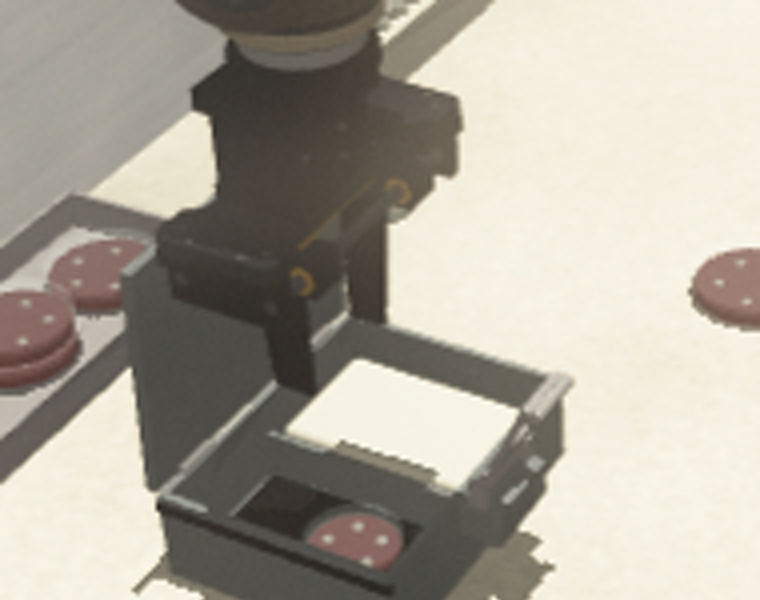

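```bash
python3 - <<'E'
from h import *
np.set_printoptions(precision=1,suppress=True)
p=shot('top','t7.png');q=shot('side','s7.png')
c=[587,78.5,-.018];
def W(X):
    a=c[2];return np.array([c[0]+X[0]*np.cos(a)-X[1]*np.sin(a),c[1]+X[0]*np.sin(a)+X[1]*np.cos(a),X[2]])
def lp(th,r,y,n): return W((77.5-r*np.cos(th)+n*np.sin(th),y,60+r*np.sin(th)+n*np.cos(th)))
for th in (1.5,1.6,1.7):
  print(th,'top st',(proj(p,lp(th,130.5,0,24))-[175,115]+.5)*5,'edge',[ (proj(p,lp(th,155,y,0))-[175,115]+.5)*5 for y in(100,-100)],'side(s1c)',[ (proj(q,lp(th,155,y,0))-[155,150]+.5)*4 for y in(100,-100)])
print(lp(1.6,155,0,8),lp(1.6,130,0,24))
E
python3 d.py 720 124 250 -1.588
```

```text
1.5 top st [259.5  59.8] edge [array([40.3, 96.7]), array([463.4, 109.7])] side(s1c) [array([ 36.3, 199.1]), array([244.4,  25. ])]
1.6 top st [261.  34.] edge [array([41.5, 64.2]), array([464.4,  77.1])] side(s1c) [array([ 12.4, 191.1]), array([222.3,  18.8])]
1.7 top st [262.8   9.4] edge [array([43.4, 32.5]), array([465.6,  45.4])] side(s1c) [array([-10.8, 185.7]), array([200.7,  14.9])]
[677.   76.9 214.7] [692.3  76.6 189.2]
t 11.6 pos [569.33 128.4  155.54] rpy [-3.14 -0.   -1.59] J [ 0.11  0.5   1.73 -0.    0.91  1.71] open 0.678
delta [   1.36 -151.14  -93.79] turn -0.28215309757692353
```

```bash
python3 -m pendant '[[0,0,-45,0],[0,0,-85,0],[0,-15,-95,0],[0,-60,-95,0],[0,-105,-95,0],[0,-142,-95,0],[0,-145,-93,0],[0,-145,-93,0]]' 1;  python3 d.py 712 124 165 -1.588
```

```text
t: 12.6
eef_pos: [713.1, 125.5, 247.6]
tcp_rot: [-3.14, -0.003, -1.593]
ft_force: [0.4, -0.2, 0.2]
opening: 0.007
t 12.6 pos [713.15 125.48 247.59] rpy [-3.14 -0.   -1.59] J [ 0.08  0.61  1.24 -0.    1.29  1.68] open 0.007
delta [ 1.22  1.25 82.59] turn -0.28188061520572205
```

```bash
python3 -m pendant '[[0,0,40,0],[0,0,75,0],[0,0,80,0],[0,0,80,0]]' 1
python3 - <<'E'
from h import *
q=shot('side','s8.png')
b=cv2.resize(q['pixels'][90:290,100:320],None,fx=3,fy=3,interpolation=cv2.INTER_CUBIC)[:600]
cv2.imwrite('pics/s8c.png',b[:,:,::-1])
s=env.state();print(s['eef_pos'])
import math
for th in (1.5,1.3,1.1,.9,.7,.5,.3,.15,.05,0):
    r=115; x=664.8-r*math.cos(th)+8*math.sin(th)+10; z=60+r*math.sin(th)+8*math.cos(th)
    print(th,'ty',round(s['eef_pos'][0]-x,1),'tz',round(s['eef_pos'][2]-z,1))
E
```

```text
t: 13.1
eef_pos: [713.3, 125.4, 168.8]
tcp_rot: [-3.139, -0.003, -1.593]
ft_force: [-0.1, -0.2, 0.5]
opening: 0.002
[713.59106871 125.36015522 169.37987368]
1.5 ty 38.9 tz -5.9
1.3 ty 61.8 tz -3.6
1.1 ty 83.8 tz 3.3
0.9 ty 104.0 tz 14.3
0.7 ty 121.6 tz 29.2
0.5 ty 135.9 tz 47.2
0.3 ty 146.3 tz 67.8
0.15 ty 151.3 tz 84.3
0.05 ty 153.2 tz 95.6
0 ty 153.8 tz 101.4
```

View pics/s8c.png

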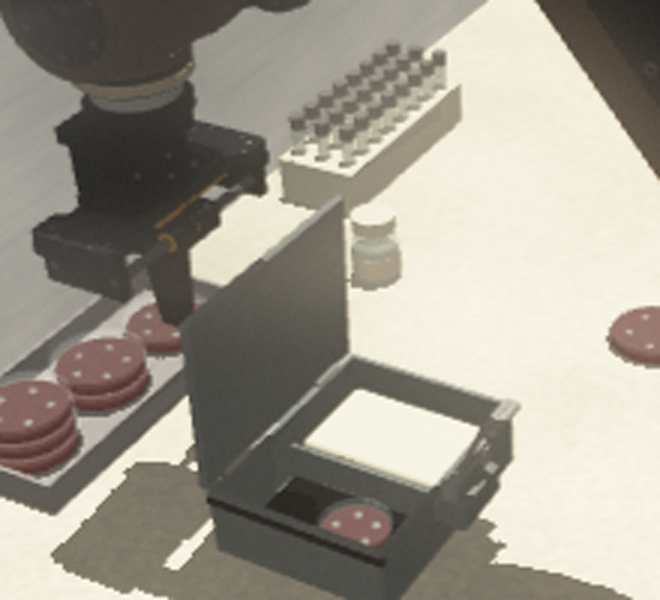

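```bash
python3 -m pendant '[[0,25,0,0],[0,39,-4,0],[0,52,-4,0],[0,64,-3,0],[0,76,0,0],[0,86,4,0],[0,96,9,0],[0,104,14,0]]' 1;  python3 d.py 586.8 125 121 -1.588
```

```text
t: 14.15
eef_pos: [609.1, 127.6, 154.6]
tcp_rot: [-3.138, -0.003, -1.593]
ft_force: [2.4, 0.1, -0.0]
opening: 0.005
t 14.15 pos [609.1  127.62 154.61] rpy [-3.14 -0.   -1.59] J [ 0.1   0.55  1.63 -0.    0.96  1.7 ] open 0.005
delta [ 3.   22.36 33.54] turn -0.27273235524296524
```

```bash
python3 -m pendant '[[0,10,8,0],[0,18,15,0],[0,26,24,0],[0,33,34,0],[0,38,44,0],[0,42,54,0],[0,45,63,0],[0,47,71,0]]' 1;  python3 d.py 561 127 68 -1.588
```

```text
t: 15.15
eef_pos: [562.0, 128.4, 82.7]
tcp_rot: [-3.139, -0.003, -1.593]
ft_force: [-0.1, -0.3, 2.0]
opening: 0.001
t 15.15 pos [561.99 128.45  82.73] rpy [-3.14 -0.   -1.59] J [ 0.11  0.59  1.81 -0.01  0.74  1.71] open 0.001
delta [ 1.42  1.   14.74] turn -0.27053647407538506
```

```bash
python3 -m pendant '[[0,1,5,0],[0,1,9,0],[0,1,12,0],[0,1,14.5,0],[0,1,15,0],[0,1,15,0]]' 1
```

```text
t: 15.9
eef_pos: [561.0, 128.3, 68.2]
tcp_rot: [-3.138, -0.003, -1.593]
ft_force: [-2.8, -0.8, 7.2]
opening: 0.003
```

```bash
python3 -m pendant '[[0,0,0.7,0],[0,0,1.2,0],[0,0,1.2,0]]' 1;python3 -m pendant '[[0,0,-20,0],[0,0,-60,0],[0,0,-100,0],[0,0,-140,0],[0,0,-140,0]]' 1
python3 - <<'E'
from h import *
q=shot('side','s9.png');p=shot('top','t9.png')
b=cv2.resize(q['pixels'][150:290,140:300],None,fx=4,fy=4,interpolation=cv2.INTER_CUBIC)[:600]
a=cv2.resize(p['pixels'][125:225,175:295],None,fx=5,fy=5,interpolation=cv2.INTER_CUBIC)
cv2.imwrite('pics/s9c.png',b[:,:,::-1])
cv2.imwrite('pics/t9c.png',a[:,:,::-1])
E
```

```text
t: 16.27
eef_pos: [561.1, 128.3, 68.2]
tcp_rot: [-3.138, -0.003, -1.593]
ft_force: [-6.2, -0.4, 14.9]
opening: 0.001
t: 16.9
eef_pos: [561.8, 128.9, 211.0]
tcp_rot: [-3.132, -0.002, -1.593]
ft_force: [0.3, -0.5, -0.3]
opening: 0.007
```

View pics/s9c.png

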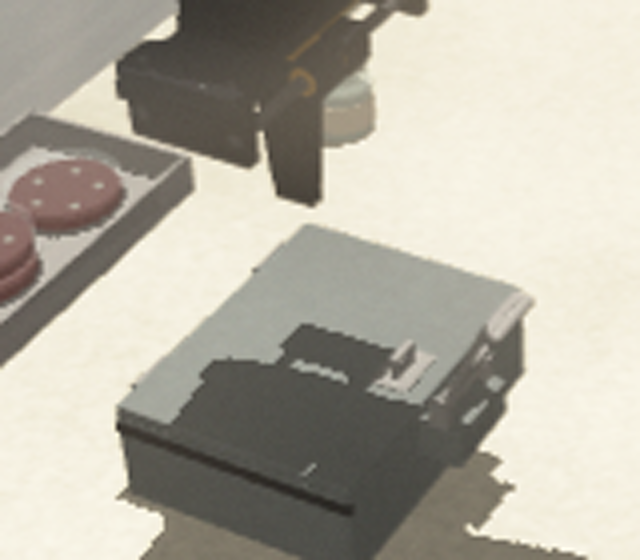

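View pics/t9c.png

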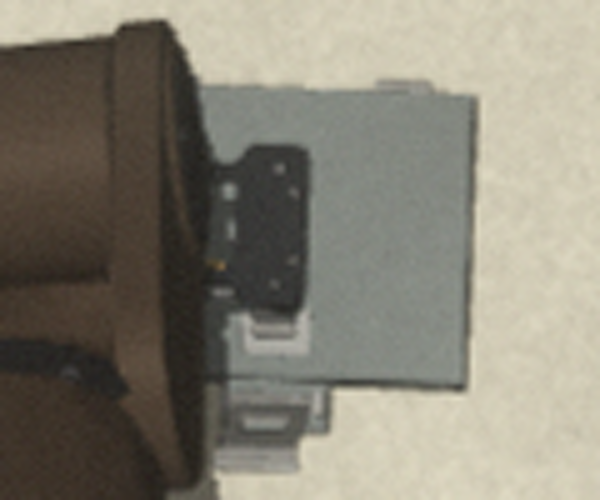

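```bash
python3 d.py 430 80.5 200 -1.588
python3 - <<'E'
from h import *
np.set_printoptions(precision=1,suppress=True)
p=shot('top','t10.png')
import math
for f in (1.75,1.85,1.95,2.05,2.15):
    bx,bz=-91+68*math.cos(f)-7*math.sin(f),71+68*math.sin(f)+7*math.cos(f)
    print(f,bx+587,bz,[(proj(p,[587+bx+.3,80.1+s*22,bz])-[175,115]+.5)*5 for s in(1,-1)])
E
```

```text
t 17.0 pos [560.39 128.75 207.9 ] rpy [-3.14 -0.   -1.59] J [ 0.11  0.43  1.69 -0.    1.02  1.71] open 0.007
delta [ 51.08 129.33   7.52] turn -0.2736662658715261
1.75 476.991366587717 136.66332199788124 [array([214.1, 482.6]), array([302.2, 483.6])]
1.85 470.530936795106 134.4375820745488 [array([214.5, 495.7]), array([302.4, 496.7])]
1.95 464.3249854630854 131.5779948008041 [array([215. , 508.3]), array([302.8, 509.3])]
2.05 458.4355204059499 128.11313222743254 [array([215.7, 520.2]), array([303.2, 521.3])]
2.15 452.92138721175206 124.07761411593594 [array([216.5, 531.4]), array([303.8, 532.4])]
```

```bash
python3 -m pendant '[[16,40,0,0],[32,85,0,0],[46,120,0,0],[51,129,5,0],[51,129,40,0],[51,129,75,0],[51,129,84,0],[51,129,84,0]]' 1;  python3 d.py 450 80.5 120 -1.588;  python3 - <<'E'
from h import *
q=shot('side','s11.png')
b=cv2.resize(q['pixels'][130:290,160:340],None,fx=4,fy=4,interpolation=cv2.INTER_CUBIC)[:600]
cv2.imwrite('pics/s11c.png',b[:,:,::-1])
E
```

```text
t: 18.05
eef_pos: [430.6, 80.3, 122.7]
tcp_rot: [-3.14, -0.003, -1.593]
ft_force: [0.3, 0.6, 0.5]
opening: 0.003
t 18.05 pos [430.64  80.34 122.69] rpy [-3.14 -0.   -1.59] J [ 0.04  0.37  2.1  -0.01  0.67  1.63] open 0.003
delta [ -0.6  -19.35   2.72] turn -0.27000866101678866
```

View pics/s11c.png

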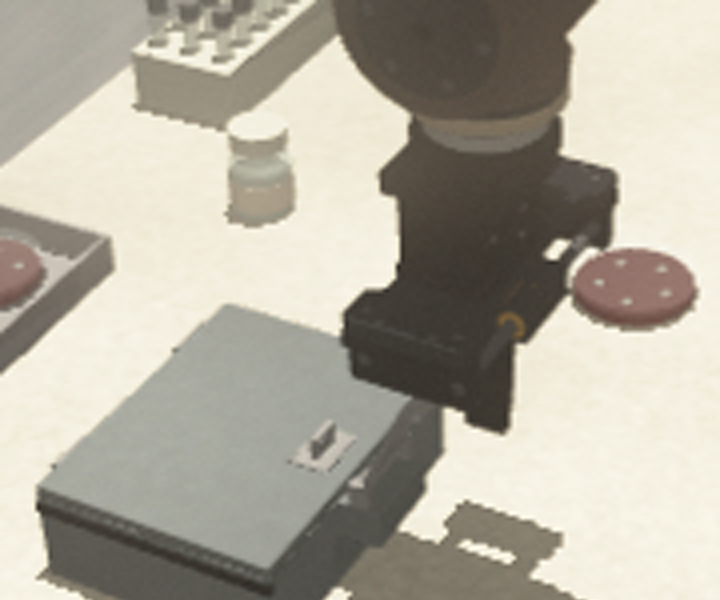

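```bash
python3 -m pendant '[[0,-15,-1,0],[0,-25,-3,0],[0,-35,-5,0],[0,-46,-7,0],[0,-57,-7,0],[0,-68,-5,0],[0,-78,-3,0],[0,-85,-1,0]]' 1;  python3 d.py 516 80.5 122 -1.588;  python3 - <<'E'
from h import *
q=shot('side','s12.png')
b=cv2.resize(q['pixels'][130:290,160:340],None,fx=4,fy=4,interpolation=cv2.INTER_CUBIC)[:600]
cv2.imwrite('pics/s12c.png',b[:,:,::-1])
E
```

```text
t: 19.1
eef_pos: [516.3, 78.4, 124.1]
tcp_rot: [-3.139, -0.003, -1.593]
ft_force: [-1.5, -0.1, -1.1]
opening: 0.0
t 19.1 pos [516.26  78.44 124.11] rpy [-3.14 -0.   -1.59] J [ 0.03  0.46  1.91 -0.01  0.77  1.62] open 0.0
delta [-2.06  0.31  2.1 ] turn -0.2699604862411036
```

View pics/s12c.png

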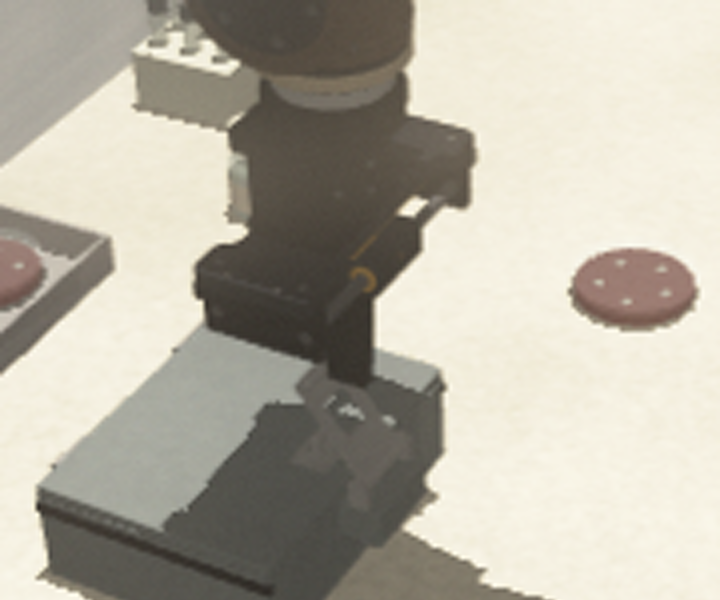

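```bash
python3 -m pendant '[[0,3,0,0],[-2,3,-20,0],[-2,0,-26,0],[-2,-16,-26,0],[-2,-20,-18,0],[-2,-24,-8,0],[-2,-29,0,0],[-2,-34,6,0]]' 1;  python3 d.py 562 80 82 -1.588
```

```text
t: 20.15
eef_pos: [552.7, 79.5, 117.9]
tcp_rot: [-3.136, -0.003, -1.593]
ft_force: [1.2, -0.3, 1.4]
opening: 0.002
t 20.15 pos [552.69  79.53 117.9 ] rpy [-3.14 -0.   -1.59] J [ 0.03  0.51  1.83 -0.    0.79  1.62] open 0.002
delta [-0.8  -9.08 35.96] turn -0.28646766432243
```

```bash
python3 -m pendant '[[0,-3,7,0],[0,-5,14,0],[0,-7,21,0],[0,-8,28,0],[0,-9,33,0],[0,-9,36,0],[0,-9,36.5,0],[0,-9,36.5,0]]' 1; python3 -c "
from cell import env;print(env.state()['eef_pos'],env.state()['ft_force'])"
```

```text
t: 21.15
eef_pos: [561.9, 79.2, 81.9]
tcp_rot: [-3.135, -0.003, -1.593]
ft_force: [-0.6, -0.6, 5.4]
opening: 0.005
[561.89855781  79.2214396   81.90531544] [-0.59225951 -0.61836049  5.42516263]
```

Firm contact at the expected height (82). A little extra press, then retreat up and look.

```bash
python3 -m pendant '[[0,0,0.7,0],[0,0,1,0],[0,0,1,0]]' 1; python3 -m pendant '[[0,0,-20,0],[0,0,-60,0],[0,0,-110,0],[30,60,-150,0],[60,110,-160,0],[100,130,-160,0],[140,130,-160,0],[180,130,-160,0]]' 1;  python3 -m pendant '[[50,0,0,0],[100,0,0,0],[140,0,0,0],[140,0,0,0]]'
python3 - <<'E'
from h import *
q=shot('side','s13.png');p=shot('top','t13.png')
b=cv2.resize(q['pixels'][150:290,140:300],None,fx=4,fy=4,interpolation=cv2.INTER_CUBIC)[:600]
a=cv2.resize(p['pixels'][120:220,180:300],None,fx=5,fy=5,interpolation=cv2.INTER_CUBIC)
cv2.imwrite('pics/s13c.png',b[:,:,::-1])
cv2.imwrite('pics/t13c.png',a[:,:,::-1])
for n,z in (('bigdish',8),('sparelid',5),('jar',68),('mouse',31)):
  print(n,[(toworld(p,d['at']).round(1),round(d['confidence'],2)) for d in vision.find_in(p,n)[:1]])
E
```

```text
t: 21.52
eef_pos: [561.9, 79.3, 81.6]
tcp_rot: [-3.135, -0.003, -1.593]
ft_force: [-2.1, -0.0, 8.5]
opening: 0.002
t: 22.52
eef_pos: [426.4, -98.5, 241.8]
tcp_rot: [-3.133, -0.004, -1.593]
ft_force: [0.6, 0.4, -0.3]
opening: 0.003
t: 23.02
eef_pos: [423.0, -240.5, 242.0]
tcp_rot: [-3.134, -0.004, -1.596]
ft_force: [0.3, 0.4, -0.1]
opening: 0.007
bigdish [(array([ 488.2, -227.1,   14.3]), 0.55)]
sparelid [(array([578.4,  77.4,  70.7]), 0.7)]
jar [(array([ 750.6, -204.4,   67.5]), 0.7)]
mouse [(array([317.4, 278.3,  33.5]), 0.94)]
```

View pics/s13c.png

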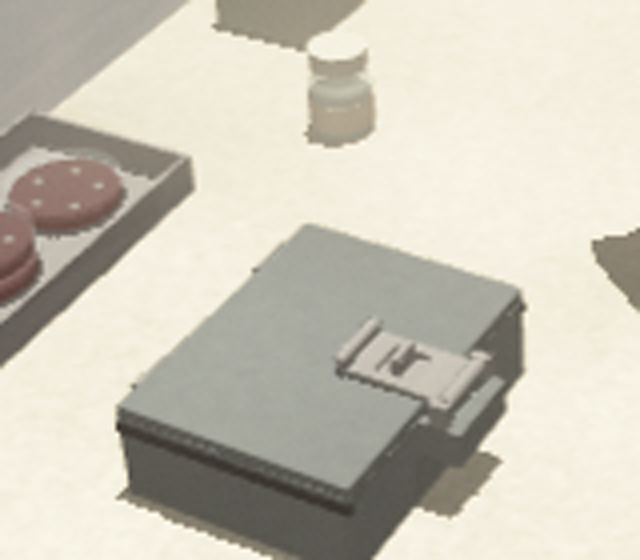

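View pics/t13c.png

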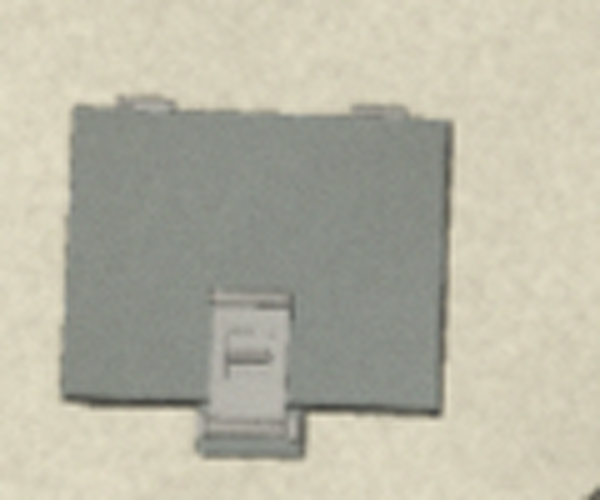

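Run:
```python
from cell import env,job
print(env.state()['ft_force'],env.state()['t']); print(job.job_done())
```

```text
[ 0.45311705  0.72162875 -0.22261647] 23.325
the job is handed in; nothing more can be done
None
```

The job is handed in at about 23.3 s of the 67 s allowed: the dish is packed, the lid is shut and the hasp is over the staple. The hand-in call reports no verdict, so what follows rests on my own checks.

**What I did**
- **Dish:** I gripped it, carried it level and lowered it onto the mat until the wrist felt about 10 N. I then opened the fingers about 5 mm and lifted straight up.
- **Lid:** I pushed it shut from behind. The fingers stopped at 68.2 mm, and the force rose to 15 N with no further movement.
- **Hasp:** I pushed its pull bar over the lid and pressed it down. It stopped at about 82 mm, the height expected for a flat hasp.

**Last checks**
- **Dish:** The side picture before closing shows it flat, lid up, on the mat. I could not see it after the lid shut.
- **Case:** The final side and top pictures show the lid shut and the hasp flat, with the staple through its slot.
- **Robot:** It stood clear at hand-in, with under 1 N on the wrist.
- **Bystanders:** The jar and mouse were found within about 5 mm of where they started.

**Checks that disagreed**
- **Large dish:** The network placed it about 25 mm from its first reading. The arm partly covered it in that picture, and I never touched it.
- **Empty dish:** The network picked out the case lid instead, so its final position was not checked. I never moved near it at low height.

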